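Bleed the torch's foot-pedal valves

TASK

The torch is shut down and its three foot-pedal valves sit on the glass-bead bench to be emptied of gas. Bleed the oxygen valve (green tread) first: press its pedal all the way down to the stop, hold it there for one full second and let it spring back up; then do the same with the fuel valve (red tread). Leave the air pedal (blue tread) alone.

Things in the scene. Friction and masses are not known exactly. Their poses are not given: they have to be found in the camera images.
- green_tread (a point): top centre of the green ribbed tread (74 x 68 mm) on the aluminium pedal of the oxygen valve. At rest it is about 72 mm above the bench and slopes up 15 deg towards its free end, which points roughly to the robot; pressed to the stop this point is about 24 mm lower. Axes: x along the pedal from free end to hinge, z square to the tread, up. The valve's 200 x 100 mm base is screwed to the bench
- green_pedal (a joint): hinge of the green pedal, rad: 0 = up at rest, grows as the tread is pressed, 0.22 = on its stop. The hinge pin (level) is at the far, low end, 112 mm from the tread's centre, 35 mm above the bench. A spring returns it by itself: about 3 N on the tread starts it, about 8 N holds it on the stop
- red_tread (a point): top centre of the red ribbed tread (74 x 68 mm) on the aluminium pedal of the fuel-gas valve. At rest it is about 72 mm above the bench and slopes up 15 deg towards its free end, which points roughly to the robot; pressed to the stop this point is about 24 mm lower. Axes: x along the pedal from free end to hinge, z square to the tread, up. The valve's 200 x 100 mm base is screwed to the bench
- red_pedal (a joint): hinge of the red pedal, rad: 0 = up at rest, grows as the tread is pressed, 0.22 = on its stop. The hinge pin (level) is at the far, low end, 112 mm from the tread's centre, 35 mm above the bench. A spring returns it by itself: about 3 N on the tread starts it, about 8 N holds it on the stop
- blue_tread (a point): top centre of the blue ribbed tread (74 x 68 mm) on the aluminium pedal of the air valve. At rest it is about 72 mm above the bench and slopes up 15 deg towards its free end, which points roughly to the robot; pressed to the stop this point is about 24 mm lower. Axes: x along the pedal from free end to hinge, z square to the tread, up. The valve's 200 x 100 mm base is screwed to the bench
- blue_pedal (a joint): hinge of the blue pedal, rad: 0 = up at rest, grows as the tread is pressed, 0.22 = on its stop. The hinge pin (level) is at the far, low end, 112 mm from the tread's centre, 35 mm above the bench. A spring returns it by itself: about 3 N on the tread starts it, about 8 N holds it on the stop

How it is judged:
On the way, in this order (a step that is already met when the one before it is completed fails the run):
1. the green pedal is held down on its stop, the red one up (value of joint green_pedal above 0.185 rad and value of joint red_pedal below 0.05 rad), for 0.8 s.
2. the green pedal has come back up (value of joint green_pedal below 0.03 rad), for 0.1 s.
3. the red pedal is held down on its stop, the green one up (value of joint red_pedal above 0.185 rad and value of joint green_pedal below 0.05 rad), for 0.8 s.
At the end, for the whole second after the job is handed in: All three pedals are back up at rest (within 0.03 rad), after the green and then the red one were each held down within 0.035 rad (4 mm at the tread) of the stop for 0.8 s (value of joint each of green_pedal, red_pedal, blue_pedal below 0.03 rad); the robot touches nothing.
It fails at once if the blue (air) pedal is pressed (value of joint blue_pedal above 0.06 rad).
It also fails if it takes over 38 s, if anything falls off the work surface, if the arm or the gripper's body presses on something with over 40 N, if the wrist force passes 120 N, or if a joint passes its speed limit or range.

ROBOT

A 7-joint arm with a two-finger parallel gripper is mounted at the origin on the work surface. World frame = base frame: x ahead of the robot, y to its left, z up, the work surface at z = 0. Lengths are in m, angles in rad, forces in N, time in s.
With the tool pointing down it reaches from about 0.425 to 0.95 m from the base axis. Payload 4.7 kg.
Tool frame: the origin (TCP) lies at the very end of the fingers, on their centre line; the grasp point (between the pads) lies 19 mm behind it; z points along the fingers, y is the line along which they close (so a half turn about z gives the same grasp; the last joint's range is limited). The gripper opens to 85 mm and grips with 20 to 120 N. Pads are 22 mm wide; open, the fingers measure 114 mm over their backs; the gripper's body (76 mm by 85 mm) begins 54 mm behind the grasp point. The pads swing forward as they close: fully open they stand 13 mm farther back than shut.
Start: joints at [1.156, 0.469, -0.049, 1.532, 0.024, 1.141, -0.082], TCP at [0.254, -0.625, 0.231] pointing down, gripper open.
Joint ranges: [-2.59, 2.59], [-0.33, 1.99], [-1.39, 1.29], [0.1, 2.45], [-1.04, 4.18], [0.21, 1.99], [-2.66, 2.66]. Speed limits (rad/s): [2.57, 2.57, 3.14, 3.14, 3.14, 3.14, 3.14].

INTERFACE

Orientations are given as a rotation vector (axis times angle).
In Python, from cell import r gives the robot as it stands. The module is installed in compiled form; this text tells all that it offers.
- The arm moves only by the shell command python3 -m creep 'ROWS' [OPENING]. ROWS is JSON, a list that holds one entry, the list of rows, each a list of 4 numbers: the shift along the tool's x, y, z each as a share of 0.3 m, from -1 to 1, then the turn about the tool's z as a share of 120 degrees, from -1 to 1. In form: [[[x, y, z, yaw], ...]]. A call has 1 to 5 rows; each row is the pose to reach, as a shift and turn from the pose commanded when the call began, along the tool's axes at that moment; what a row does not reach only later rows make up. A row lasts 1/10 s, in which the tool goes at most 50 mm and 8.59 degrees, less where a joint would pass 70% of its speed; a pose out of reach is approached as far as the arm can. A call with a number of a shift or a turn outside -1 to 1 is refused whole. A call with a gripper value outside its range is refused whole. OPENING is the gripper's target within -1 to 1 (shut at 1, half-way at 0, fully open at -1), set as the call begins (- or left out, the last holds). The fingers move at their own pace and stop on an object; the grip force is fixed at half the most. Time passes only in rows, so rows that repeat a pose let the fingers close. It gives the time, the measured TCP pose, the force, the opening and the grip force at its end, in the units of the state.
- r.get_obs(): the state, without advancing time (a new reading comes with each control period).
- r.capture(name): name is "scene" or "top" or "wrist"; returns (picture, depth): 420x560x3 uint8, blue, green, red; 420x560 float32, m along the optical axis (not along the pixel's ray), 0 where there is no reading.
- r.calibration(name): a dict with "fx", "fy", "cx", "cy" (pixels), "D" ([k1, k2, p1, p2, k3] as OpenCV has them; the pictures are not rectified), "R" (3x3) and "t" (3): a world point X has camera coordinates R X + t; the wrist camera has in their place "hand_eye" (4x4, takes a point from camera to tool coordinates, whose origin is the TCP and whose axes are the flange's). Camera axes: x right, y down, z forward; pixel columns grow to the right and rows downward; lengths in m; the calibration is good to about 2 mm. A picture is of the moment at which its call begins: read the wrist's pose just before it. calibration takes no time and is no camera call.
- r.finish_job(): hands the job in; it is judged then, once.
The state is a dict: "clock": time; "joint_pos": joint angles; "dq": joint speeds; "joint_efforts": joint torques, N m; "ee_pos": TCP position; "tcp_rot": TCP orientation; "force": force on the tool from outside, world axes, zero at the start; "moment": the same for the moment, N m; "opening": finger opening in m; "gripper_force": force on a finger pad.
Only numpy, scipy, OpenCV 4.12 (cv2) and the standard library are available. Lean on these libraries where they do the work, as an engineer would, in place of code of your own. Each camera call takes 0.05 s, during which the arm holds its last target. There are 200 camera calls.

## Working session

There is one attempt and no reset: what is moved stays moved. The work goes in short steps, Python scripts to look and compute and a shell command to move; the robot and the scene stay as the last step left them, time stands still between calls to the robot, and variables do not carry over. Pictures are saved under pics/ and viewed, at most 10 in all, crops included, and the job is handed in when it is done.

```bash
mkdir -p pics
cat > h.py <<'E'
import numpy as np,cv2
from cell import r
from scipy.spatial.transform import Rotation as Ro
def cam(n):
    o=r.get_obs();im,d=r.capture(n);return o,im,d
def world(n,u,v,z):
    c=r.calibration(n);K=np.array([[c['fx'],0,c['cx']],[0,c['fy'],c['cy']],[0,0,1.]])
    p=cv2.undistortPoints(np.array([[[u,v]]],float),K,np.array(c['D']))[0,0]
    return np.array(c['R']).T@(np.array([p[0]*z,p[1]*z,z])-np.array(c['t']))
E
python3 - <<'E'
from h import *
for n in('top','scene'):
    o,im,d=cam(n);cv2.imwrite(f'pics/{n}.png',im);np.save(n+'.npy',d)
    hsv=cv2.cvtColor(im,cv2.COLOR_BGR2HSV)
    for nm,lo,hi in(('g',40,85),('b',95,130),('r',-8,8)):
        h=hsv[...,0].astype(int);h=np.where(h>170,h-180,h)
        m=((h>=lo)&(h<=hi)&(hsv[...,1]>110)&(hsv[...,2]>40)).astype(np.uint8)
        k,l,s,c=cv2.connectedComponentsWithStats(m)
        for i in range(1,k):
            if s[i,4]>150:
                ys,xs=np.where((l==i)&(d>0));P=np.array([world(n,x,y,d[y,x]) for x,y in zip(xs,ys)])
                if len(P): print(n,nm,s[i],c[i].round(),np.median(P,0).round(3),P.min(0).round(3),P.max(0).round(3))
print(o)
E
```

```text
top g [ 375  204   40   38 1154] [394. 222.] [ 0.619 -0.241  0.072] [ 0.582 -0.277  0.059] [ 0.656 -0.205  0.084]
top b [ 261  200   40   41 1179] [280. 220.] [ 0.623 -0.017  0.072] [ 0.583 -0.056  0.06 ] [0.663 0.021 0.085]
top r [534 164  15  14 163] [541. 171.] [ 0.72  -0.527  0.095] [ 0.708 -0.549  0.028] [ 0.741 -0.52   0.103]Traceback (most recent call last):
  File "<stdin>", line 11, in <module>
  File "h.py", line 7, in world
    c=r.calibration(n);K=np.array([[c['fx'],0,c['cx']],[0,c['fy'],c['cy']],[0,0,1.]])
ValueError: time passes only in moves, steps and waits
```

View pics/top.png

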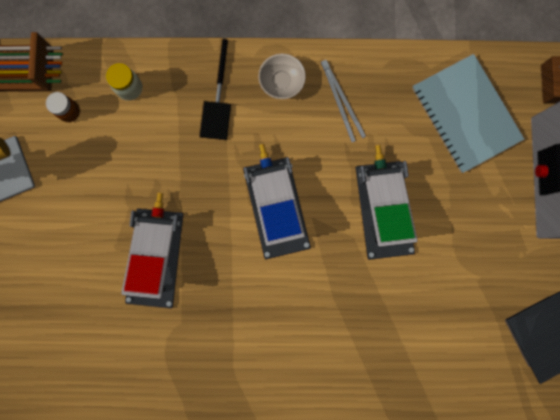

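The top view shows three pedals with their free ends towards the robot: red tread near (145,276), blue (281,221), green (395,223).

```bash
cat > h.py <<'E'
import numpy as np,cv2
from cell import r
from scipy.spatial.transform import Rotation as Ro
C={}
def world(n,uv,z):
    c=C.setdefault(n,None) or r.calibration(n);C[n]=c
    K=np.array([[c['fx'],0,c['cx']],[0,c['fy'],c['cy']],[0,0,1.]])
    p=cv2.undistortPoints(np.array(uv,float).reshape(-1,1,2),K,np.array(c['D']))[:,0]
    z=np.array(z).reshape(-1,1)
    return (np.hstack([p*z,z])-np.array(c['t']))@np.array(c['R'])
E
cat > m.py <<'E'
from h import *
o=r.get_obs();n='top'
im,d=r.capture(n)
hsv=cv2.cvtColor(im,cv2.COLOR_BGR2HSV);h=hsv[...,0].astype(int);h=np.where(h>170,h-180,h)
T={}
for nm,lo,hi in(('g',40,85),('b',95,130),('r',-8,8)):
    m=((h>=lo)&(h<=hi)&(hsv[...,1]>110)&(hsv[...,2]>40)).astype(np.uint8)
    k,l,s,c=cv2.connectedComponentsWithStats(m)
    i=1+np.argmax(s[1:,4]);ys,xs=np.where((l==i)&(d>0))
    P=world(n,np.c_[xs,ys],d[ys,xs]);T[nm]=np.array(cv2.minAreaRect(P[:,:2].astype(np.float32))[0])
    A=np.c_[P[:,:2]-T[nm],np.ones(len(P))];f=np.linalg.lstsq(A,P[:,2],rcond=None)[0]
    print(nm,c[i].round(),T[nm].round(4),'z',f[2].round(4),'slope deg',np.degrees(np.arctan(np.hypot(*f[:2]))).round(1),'hinge dir deg',np.degrees(np.arctan2(-f[1],-f[0])).round(1))
R=Ro.from_rotvec(o['tcp_rot'])
print({k:np.round(v,3) for k,v in o.items()});print(R.as_matrix().round(3))
for k,z in(('g',.072),('r',.072)):
    print(k,'shift in tool, share', (R.inv().apply(np.r_[T[k],z]-o['ee_pos'])/.3).round(3))
s,_=r.capture('scene');cv2.imwrite('pics/scene.png',s)
E
python3 m.py
```

```text
g [394. 222.] [ 0.6194 -0.2409] z 0.0714 slope deg 14.9 hinge dir deg 6.5
b [280. 220.] [ 0.6234 -0.0172] z 0.0718 slope deg 15.1 hinge dir deg 13.0
r [144. 274.] [0.5168 0.2489] z 0.072 slope deg 14.8 hinge dir deg -5.2
{'clock': np.float64(0.05), 'joint_pos': array([ 1.156,  0.469, -0.049,  1.534,  0.024,  1.141, -0.082]), 'dq': array([ 0.   ,  0.   ,  0.   , -0.002, -0.001, -0.001, -0.001]), 'joint_efforts': array([ 2.0000e-03, -5.1197e+01, -4.6000e-02, -2.3865e+01,  1.1000e-02,
        4.0000e-03, -0.0000e+00]), 'ee_pos': array([ 0.254, -0.625,  0.23 ]), 'tcp_rot': array([-3.081e+00, -6.020e-01,  1.000e-03]), 'force': array([0.13 , 0.644, 0.175]), 'moment': array([-0.023,  0.006,  0.059]), 'gripper_force': np.float64(0.0), 'opening': np.float64(0.086)}
[[ 0.926  0.376 -0.001]
 [ 0.376 -0.926  0.002]
 [-0.    -0.002 -1.   ]]
g shift in tool, share [ 1.611 -0.726  0.529]
r shift in tool, share [ 1.909 -2.367  0.532]
```

View pics/scene.png

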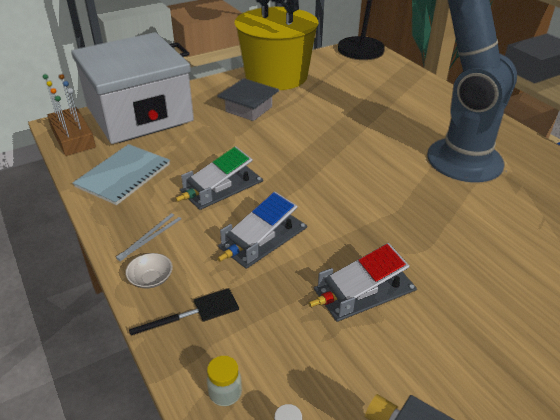

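The scene view agrees: the treads are up, and nothing tall stands between the start and the green pedal.

```bash
python3 -m creep '[[[0.75,-0.34,0,0.13],[0.75,-0.34,0,0.13],[0.75,-0.34,0,0.13],[0.75,-0.34,0,0.13],[0.75,-0.34,0,0.13]]]' 1
cat > q.py <<'E'
from h import *
o=r.get_obs();R=Ro.from_rotvec(o['tcp_rot'])
print(o['clock'],o['ee_pos'].round(4),o['force'].round(1),R.as_matrix()[:,0].round(3),R.as_matrix()[:,2].round(3))
for k,p in(('g',[.6194,-.2409,.072]),('r',[.5168,.2489,.072])):
    print(k,(R.inv().apply(np.array(p)-o['ee_pos'])/.3).round(3))
E
python3 q.py
```

```text
clock: 0.65
ee_pos: [0.4255, -0.444, 0.2312]
tcp_rot: [-3.136, -0.179, -0.0]
force: [-0.4, -0.5, 0.3]
opening: 0.0124
gripper_force: 0.0
0.65 [ 0.4255 -0.444   0.2312] [-0.4 -0.5  0.3] [0.993 0.114 0.   ] [ 0.  0. -1.]
g [ 0.719 -0.599  0.531]
r [ 0.566 -2.26   0.531]
```

```bash
python3 -m creep '[[[0.72,-0.6,0.3,0],[0.72,-0.6,0.3,0],[0.72,-0.6,0.3,0],[0.72,-0.6,0.3,0],[0.72,-0.6,0.3,0]]]'; python3 -m creep '[[[0,0,0,0],[0,0,0,0],[0,0,0,0]]]' >/dev/null;python3 q.py
```

```text
clock: 1.15
ee_pos: [0.5895, -0.2726, 0.1543]
tcp_rot: [3.137, 0.178, -0.0]
force: [0.2, -1.4, -0.1]
opening: -0.0001
gripper_force: 0.0
1.45 [ 0.5878 -0.2755  0.1551] [-0.3 -0.6 -0. ] [ 0.994  0.112 -0.001] [-0.001 -0.001 -1.   ]
g [ 0.118 -0.103  0.277]
r [-0.04  -1.764  0.275]
```

```bash
python3 -m creep '[[[0.118,-0.103,0.1,0],[0.118,-0.103,0.22,0],[0.118,-0.103,0.22,0],[0.118,-0.103,0.22,0],[0.118,-0.103,0.22,0]]]'; python3 q.py
python3 -c "
from h import *
im,_=r.capture('scene');cv2.imwrite('pics/s2.png',cv2.resize(im[100:260,130:340],None,fx=3,fy=3))"
```

```text
clock: 1.95
ee_pos: [0.6205, -0.2421, 0.0913]
tcp_rot: [3.134, 0.173, 0.004]
force: [-0.6, 0.5, 0.4]
opening: 0.0002
gripper_force: 0.0
1.95 [ 0.6205 -0.2421  0.0913] [-0.6  0.5  0.4] [0.994 0.11  0.003] [ 0.003 -0.002 -1.   ]
g [-0.003 -0.005  0.064]
r [-0.164 -1.665  0.06 ]
```

View pics/s2.png

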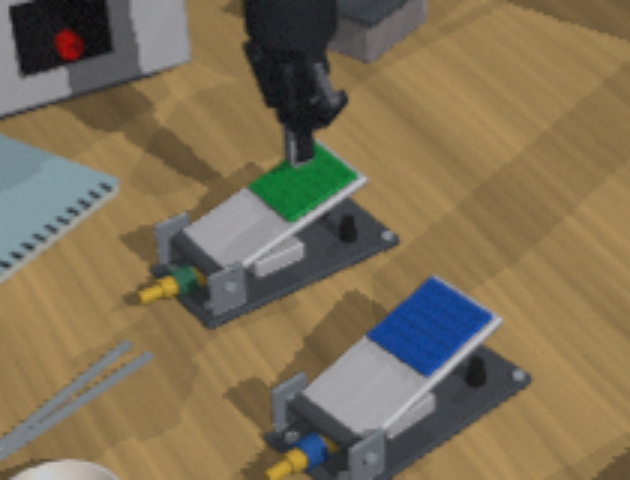

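The shut fingertips hover over the green tread, at crop (300,155). Next I press part way and read the force.

```bash
python3 -m creep '[[[0,0,0.05,0],[0,0,0.09,0],[0,0,0.12,0],[0,0,0.12,0]]]'
```

```text
clock: 2.4
ee_pos: [0.618, -0.2412, 0.052]
tcp_rot: [3.135, 0.176, -0.007]
force: [-5.0, -2.0, 8.1]
opening: -0.0002
gripper_force: 3.7
```

Not on the stop yet (8 N). I go down in small steps until the force rises.

```bash
python3 -m creep '[[[0,0,0.01,0],[0,0,0.013,0],[0,0,0.013,0]]]';python3 -m creep '[[[0,0,0.007,0],[0,0,0.01,0],[0,0,0.01,0]]]'
```

```text
clock: 2.7
ee_pos: [0.618, -0.2412, 0.0491]
tcp_rot: [3.135, 0.176, -0.007]
force: [-4.9, -1.9, 9.2]
opening: 0.0
gripper_force: 4.0
clock: 3.0
ee_pos: [0.618, -0.2413, 0.0482]
tcp_rot: [3.135, 0.175, -0.007]
force: [-8.9, 0.2, 18.2]
opening: 0.0
gripper_force: 8.9
```

On the stop (18 N, z stalled at 0.048). I hold 1.2 s, checking the tread in a picture, then lift.

```bash
python3 -m creep '[[[0,0,0.003,0],[0,0,0.003,0],[0,0,0.003,0],[0,0,0.003,0],[0,0,0.003,0]]]'
python3 -c "
from h import *
im,_=r.capture('scene');cv2.imwrite('pics/s3.png',cv2.resize(im[100:260,130:340],None,fx=3,fy=3))"
python3 -m creep '[[[0,0,0,0],[0,0,0,0],[0,0,0,0],[0,0,0,0],[0,0,0,0]]]'
python3 -m creep '[[[0,0,0,0],[0,0,0,0]]]'
```

```text
clock: 3.5
ee_pos: [0.618, -0.2413, 0.048]
tcp_rot: [3.135, 0.175, -0.007]
force: [-10.7, 0.1, 21.6]
opening: -0.0002
gripper_force: 10.9
clock: 4.05
ee_pos: [0.618, -0.2413, 0.048]
tcp_rot: [3.135, 0.175, -0.007]
force: [-11.1, 0.2, 21.7]
opening: -0.0
gripper_force: 10.9
clock: 4.25
ee_pos: [0.618, -0.2413, 0.048]
tcp_rot: [3.135, 0.175, -0.007]
force: [-11.1, 1.0, 21.8]
opening: 0.0002
gripper_force: 10.9
```

View pics/s3.png

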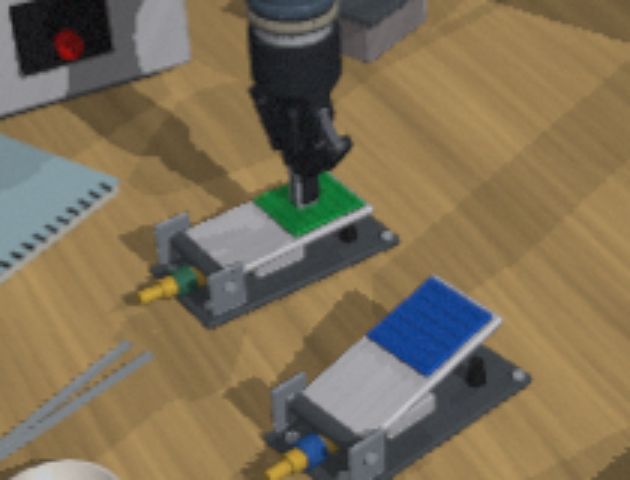

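The green pedal rests on its black stop, at crop (348,232); held for 1.25 s. Lifting now.

```bash
python3 -m creep '[[[0,0,-0.1,0],[0,0,-0.2,0],[0,0,-0.35,0],[0,0,-0.45,0],[0,0,-0.45,0]]]'; python3 q.py
python3 -c "
from h import *
im,_=r.capture('scene');cv2.imwrite('pics/s4.png',cv2.resize(im[100:260,130:340],None,fx=3,fy=3))"
```

```text
clock: 4.75
ee_pos: [0.623, -0.2403, 0.1852]
tcp_rot: [3.133, 0.177, 0.014]
force: [0.3, 0.4, 0.1]
opening: -0.0004
gripper_force: 0.0
4.75 [ 0.623  -0.2403  0.1852] [0.3 0.4 0.1] [0.994 0.113 0.009] [ 0.009 -0.003 -1.   ]
g [-0.015 -0.001  0.377]
r [-0.171 -1.662  0.369]
```

View pics/s4.png

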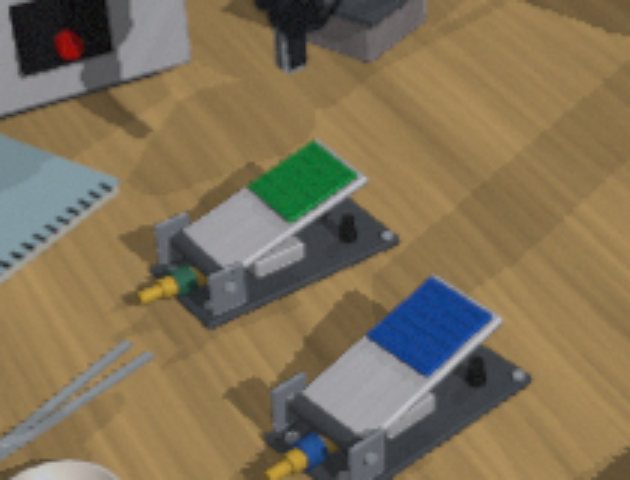

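Green is fully back up and the tool is clear of it. Now to red, passing high over blue.

```bash
python3 -m creep '[[[-0.08,-0.83,0,0.1],[-0.08,-0.83,0,0.1],[-0.08,-0.83,0,0.1],[-0.08,-0.83,0,0.1],[-0.08,-0.83,0,0.1]]]';python3 -m creep '[[[0,0,0,0],[0,0,0,0]]]'; python3 q.py
```

```text
clock: 5.3
ee_pos: [0.5663, 0.0068, 0.1782]
tcp_rot: [3.138, -0.151, -0.005]
force: [1.1, 0.3, -0.1]
opening: -0.0003
gripper_force: 0.0
clock: 5.5
ee_pos: [0.5671, 0.0064, 0.1787]
tcp_rot: [3.138, -0.145, -0.004]
force: [0.3, -0.9, 0.1]
opening: 0.0002
gripper_force: 0.0
5.5 [0.5671 0.0064 0.1787] [ 0.3 -0.9  0.1] [ 0.996 -0.092 -0.003] [-0.003 -0.    -1.   ]
g [0.251 0.805 0.355]
r [-0.241 -0.789  0.356]
```

```bash
python3 -m creep '[[[-0.24,-0.79,0,0],[-0.24,-0.79,0,0],[-0.24,-0.79,0,0],[-0.24,-0.79,0,0],[-0.24,-0.79,0,0]]]';python3 -m creep '[[[0,0,0.15,0],[0,0,0.28,0],[0,0,0.28,0],[0,0,0.28,0],[0,0,0.28,0]]]'; python3 q.py
python3 -c "
from h import *
im,_=r.capture('scene');cv2.imwrite('pics/s5.png',cv2.resize(im[190:350,270:480],None,fx=3,fy=3))"
```

```text
clock: 6.0
ee_pos: [0.5196, 0.2474, 0.1791]
tcp_rot: [3.136, -0.156, -0.001]
force: [1.1, -0.6, 0.4]
opening: -0.0001
gripper_force: 0.0
clock: 6.5
ee_pos: [0.5212, 0.2475, 0.098]
tcp_rot: [-3.137, 0.154, -0.005]
force: [0.9, 0.9, -0.2]
opening: -0.0002
gripper_force: 0.0
6.5 [0.5212 0.2475 0.098 ] [ 0.9  0.9 -0.2] [ 0.995 -0.098  0.003] [ 0.003  0.001 -1.   ]
g [0.485 1.588 0.086]
r [-0.015 -0.003  0.086]
```

View pics/s5.png

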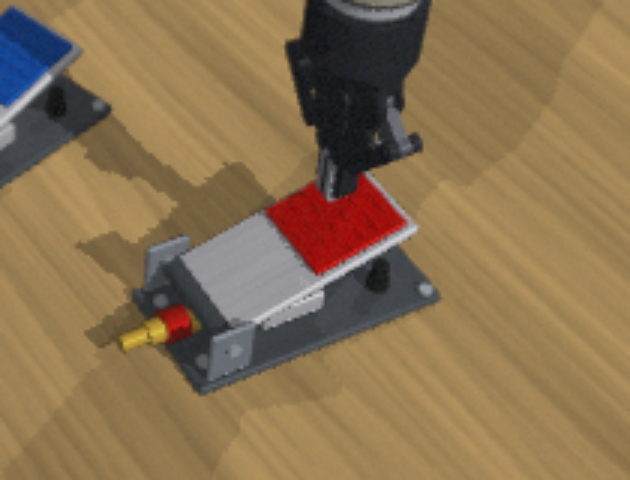

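The tip is above the red tread, at crop (340,190). Pressing.

```bash
python3 -m creep '[[[-0.015,0,0.05,0],[-0.015,0,0.1,0],[-0.015,0,0.14,0],[-0.015,0,0.16,0],[-0.015,0,0.16,0]]]';python3 -m creep '[[[0,0,0.005,0],[0,0,0.007,0],[0,0,0.007,0]]]'
```

```text
clock: 7.05
ee_pos: [0.5134, 0.2492, 0.0488]
tcp_rot: [3.138, -0.15, -0.004]
force: [-6.1, 0.7, 8.9]
opening: 0.0002
gripper_force: 4.0
clock: 7.35
ee_pos: [0.5133, 0.2493, 0.0482]
tcp_rot: [3.138, -0.15, -0.004]
force: [-8.5, -0.3, 17.6]
opening: 0.0003
gripper_force: 8.3
```

On the stop; hold.

```bash
python3 -m creep '[[[0,0,0.003,0],[0,0,0.003,0],[0,0,0.003,0],[0,0,0.003,0],[0,0,0.003,0]]]'
python3 -c "
from h import *
im,_=r.capture('scene');cv2.imwrite('pics/s6.png',cv2.resize(im[190:350,270:480],None,fx=3,fy=3))"
python3 -m creep '[[[0,0,0,0],[0,0,0,0],[0,0,0,0],[0,0,0,0],[0,0,0,0]]]'
python3 -m creep '[[[0,0,0,0],[0,0,0,0]]]'
```

```text
clock: 7.85
ee_pos: [0.5134, 0.2493, 0.0481]
tcp_rot: [3.138, -0.15, -0.003]
force: [-9.7, -1.8, 21.9]
opening: 0.0003
gripper_force: 10.8
clock: 8.4
ee_pos: [0.5134, 0.2492, 0.0481]
tcp_rot: [3.138, -0.15, -0.003]
force: [-9.9, -2.0, 22.8]
opening: 0.0002
gripper_force: 10.8
clock: 8.6
ee_pos: [0.5134, 0.2493, 0.0481]
tcp_rot: [3.138, -0.15, -0.003]
force: [-8.8, -1.6, 21.5]
opening: -0.0003
gripper_force: 10.8
```

View pics/s6.png

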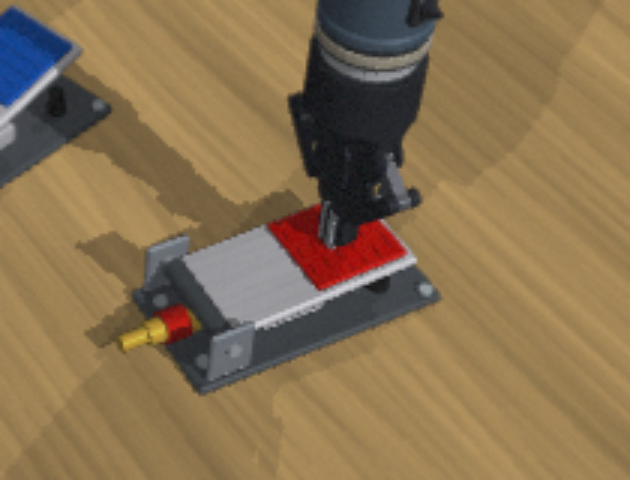

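Red sits on its stop, at crop (380,283), held 1.25 s. I lift, settle and check.

```bash
python3 -m creep '[[[0,0,-0.1,0],[0,0,-0.2,0],[0,0,-0.35,0],[0,0,-0.45,0],[0,0,-0.45,0]]]'; python3 -m creep '[[[0,0,0,0],[0,0,0,0],[0,0,0,0]]]'
python3 -c "
from h import *
im,_=r.capture('scene');cv2.imwrite('pics/s7.png',im)"
```

```text
clock: 9.1
ee_pos: [0.518, 0.2499, 0.1856]
tcp_rot: [-3.133, 0.151, -0.015]
force: [0.1, -0.1, 0.2]
opening: 0.0002
gripper_force: 0.0
clock: 9.4
ee_pos: [0.5141, 0.2479, 0.1787]
tcp_rot: [3.136, -0.151, -0.004]
force: [-0.6, 0.5, -0.8]
opening: 0.0003
gripper_force: 0.0
```

View pics/s7.png

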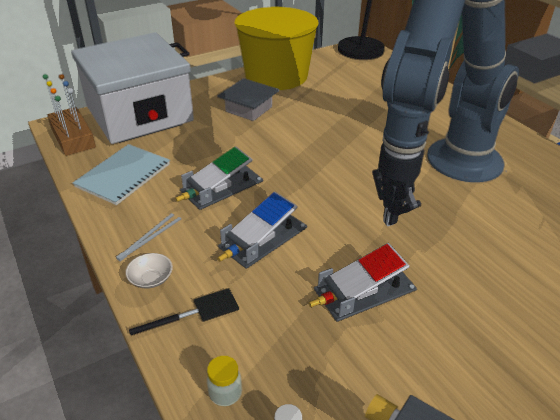

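All three treads are up (green (232,162), blue (272,208), red (383,262)) and the gripper is clear of them.

```bash
python3 -c "
from cell import r
print(r.finish_job())"
```

```text
the job is handed in; nothing more can be done
None
```

I pressed the green pedal to its stop, held it about 1.25 s and let it spring back, then did the same with red. Blue was not touched, and the job was handed in at about 9.5 s with all three pedals up and the robot clear; the hand-in returned no verdict.

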